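# Open the filter well of the grow-shelf air unit

## Robot

A 7-joint arm with a two-finger parallel gripper is mounted at the origin on the work surface. World frame = base frame: x ahead of the robot, y to its left, z up, the work surface at z = 0. Lengths are in mm, angles in rad, forces in N, time in s.
With the tool pointing down it reaches from about 425 to 875 mm from the base axis. Payload 8.4 kg.
Tool frame: the origin (TCP) lies on the centre line of the jaws, within the pads' length; the fingertips stand 19 mm ahead of it and the grasp point (between the pads) is the TCP (ctrl.tips_ahead is the distance from the TCP to the fingertips, in mm); z points along the fingers, y is the direction in which the jaws open and shut (so a half turn about z gives the same grasp; the last joint's range is limited). The gripper opens to 87 mm and grips with 3 to 60 N. Pads are 19 mm wide; open, the fingers measure 117 mm over their backs; the gripper's body (75 mm by 190 mm) begins 51 mm behind the grasp point.
Start: joints at [1.118, 0.333, 0.04, 1.465, -0.013, 1.343, -0.059], TCP at [225.179, -609.72, 241.546] pointing down, gripper open.
Joint ranges: [-2.58, 2.58], [-0.38, 2.09], [-1.3, 1.39], [0.25, 2.4], [-1.5, 4.64], [0.08, 2.09], [-2.65, 2.65]. Speed limits (rad/s): [2.22, 2.22, 2.79, 2.79, 3.14, 3.14, 3.14].

## Interface

Orientations are given as a unit quaternion [w, x, y, z].
In Python, from workcell import ctrl gives the robot as it stands.
- The arm moves only by the tool send_rows, never from a script. Its argument "moves" is a list of rows, each an object of numbers: "tx", "ty", "tz": the shift along the tool's x, y, z in mm; "roll": the turn about the tool's z in degrees. A call has 1 to 8 rows; each row shifts and turns the commanded pose from where the row before left it, along the tool's axes as they then stand; what a row does not reach is not made up. A row lasts 1/8 s, in which the tool goes at most 62.5 mm and 10.7 degrees, less where a joint would pass 70% of its speed; a pose out of reach is approached as far as the arm can. A call is refused whole if a number of a shift passes 62.5 or a number of a turn 10.7, either way. A call with a gripper value outside its range is refused whole. "jaw" is the opening in per cent of the stroke, from 0 (shut) to 100 (fully open), set as the call begins (left out, the last holds). The fingers move at their own pace and stop on an object; "newtons" is the grip in N (left out, the last holds). Time passes only in rows, so rows that do not move let the fingers close. It gives the time, the measured TCP pose, the force and the opening at its end, in the units of the state.
- ctrl.sense(): the state, without advancing time (a new reading comes with each control period).
- ctrl.snapshot(name): name is "scene" or "top"; returns a dict with "pixels" (384x512x3 uint8, blue, green, red), "z_map" (384x512 float32, mm along the optical axis (not along the pixel's ray), 0 where there is no reading), "camera_matrix" (3x3 intrinsics, pixels), "k1" (the pictures are not rectified: a ray, as slopes to the right and down, at radius r is drawn at 1 + k1 r^2 times it, then the intrinsics apply), "origin" and "rotation" of the camera in the world. Camera axes: x right, y down, z forward; pixel columns grow to the right and rows downward; lengths in mm; the calibration is good to about 2 mm. A picture is of the moment at which its call begins.
- ctrl.close_job(): hands the job in, once; it reports no verdict.
Trained networks look in a picture, given as the dict that the camera call returned (one of the last four; its "shot" number tells which), for a name from the list of things; names that differ only in an ending like _2 or _b are one class to them, and where a whole thing is asked for, a point or a joint stands for the part that bears it (a point fixed in the world has none). Each returns a list of dicts, best first, with "conf" (0 to 1); they miss things now and then, are a little off and sometimes report something else, mostly with a low value. They report only what shows in the picture. A call takes as long as a camera call.
- ctrl.recognise(picture, target): "point" ([row, column] in pixels, amid what is visible of it).
The state is a dict: "time_s": time; "joint_pos": joint angles; "qd": joint speeds; "joint_efforts": joint torques, N m; "position": TCP position; "ee_rot": TCP orientation; "ft_force": force on the tool from outside, world axes, zero at the start; "moment": the same for the moment, N m; "gripper_width": finger opening in mm.
Only numpy, scipy, OpenCV 4.12 (cv2) and the standard library are available. Lean on these libraries where they do the work, as an engineer would, in place of code of your own. Each camera call takes 0.05 s, during which the arm holds its last target.

## Task

Open the filter well of the grey air unit on the grow shelf: press the snap tab down until it is fully in (it stays down), then push the released cover along the guides, over the tab and onto the ledge, until the filter opening is completely uncovered. Press and push only: never lift the cover, leave it lying flat on the ledge, do not touch the filter, and leave the tubes, dishes and other things where they are.

Things in the scene. Friction and masses are not known exactly. Their poses are not given: they have to be found in the camera images.
- unit: Grey air unit, a low box fixed to the shelf at a varying place and yaw. Origin: on the shelf under the slideway's centre; z up; the cover slides to the unit's +y. Slideway: 109 mm wide (x), 250 long (y -125 to 125), deck 55 mm high. Side guides (beyond x +-46.5), rear stop (y to -104.5) and end stop (y from 113.5) rise to 67.5 mm. A fan section, 50 mm high, adjoins at x 54.5 to 135.
- opening (a point): Centre of the filter opening in the deck, 70 by 70 mm (unit x 0, y -90 to -20 mm), at deck height, 55 mm over the shelf. Covered at first.
- ledge (a point): Middle of the ledge, the deck between the opening and the end stop, where the pushed-off cover ends: unit x 0, y 55 mm, z 55 mm. The cover runs on two strips 4.5 mm over the deck, with about 1.5 mm play to each side guide.
- filter: Pleated paper filter 69 by 69 mm lying in the well, top 10 mm below the deck. Origin: centre of its underside, 30 mm above the shelf. Hidden under the cover at first; not to be touched.
- tab (a joint): Press travel of the snap tab in m: 0 to 0.001 at the start = up, cover locked; 0.012 = fully in. It moves straight down against about 6 N of friction and stays where it is left; the cover can pass over it from 0.009, and from 0.010 it counts as in.
- tab_top (a point): Centre of the snap tab's flat top (moves with it). White ribbed block, 50 mm (unit x) by 36 mm (unit y), at unit x 0, y 12.7 mm, 1.5 to 3 mm beyond the cover's leading edge. Its top is 68.5 mm over the shelf when up, 56.5 mm when fully in, so 1.5 mm over the deck.
- cover: Loose white plastic cover, about 140 g: plate 90 mm (x) by 96 mm (y) by 8 mm with a cross rib on top, axes parallel to the unit's. Origin: centre of its underside. Seated: unit y about -55.5 mm, underside 59.5 mm over the shelf, top level with the guides. At the end stop: unit y 65.5 mm. The opening is completely uncovered from unit y 28 mm. Slides with under 2 N.
- cover_rib (a point): Middle of the rear face of the cover's rib, the face to push (it looks to the unit's -y), 77.5 mm over the shelf. The rib is flush with the cover's trailing edge, 70 mm long (x), 8 mm thick (y), and rises 20 mm over the cover's top. Behind it the space above the rear stop is free.
- tube_a: Bystander: clear culture tube with a white cap, 30 mm diameter, 102 mm tall, standing loose; origin under its centre.
- tube_b: Bystander: a second tube of the same kind.
- dishes: Bystander: stack of three round culture dishes, 90 mm diameter, 45 mm high; origin under its centre.
- jar: Bystander: jar with cap, 66 mm diameter, 75 mm high; origin under its centre.
- bottle: Bystander: white bottle, 66 mm diameter, 160 mm high; origin under its centre.
- forceps: Bystander: steel forceps, about 120 mm long, 5 mm thick, lying on the unit's fan section; origin under their middle.

How it is judged:
By the outcome, as a careful person would: the job done as asked, in the order asked, and still so for the second after the job is handed in, with the robot touching nothing.
It also fails if it takes over 40 s, if anything falls off the work surface, if the arm or the gripper's body presses on something with over 40 N, if the wrist force passes 120 N, or if a joint passes its speed limit or range.

## Working session

There is one attempt and no reset: what is moved stays moved. The work goes in short steps, Python scripts to look and compute and a tool call to move; the robot and the scene stay as the last step left them, time stands still between calls to the robot, and variables do not carry over. Pictures are saved under pics/ and viewed, and the job is handed in when it is done.

Besides the shell and the picture viewer there is one more tool, called after ">>>" in YAML: its name, and indented under it one key for each argument. send_rows: Moves the arm, as the interface text tells. Its arguments: {"type":"object","properties":{"moves":{"type":"array"},"jaw":{"type":"number"},"newtons":{"type":"number"}},"required":["moves"]}

```bash
mkdir -p pics; ls; python3 - <<'E'
from workcell import ctrl
import cv2,pickle
s=ctrl.sense();print(s)
for n in("scene","top"):
    p=ctrl.snapshot(n);cv2.imwrite(f"pics/{n}0.png",p["pixels"]);pickle.dump(p,open(f"{n}0.pkl","wb"))
    print(n,p["origin"],p["rotation"],p["camera_matrix"],p["k1"])
    for t in("unit","tab_top","cover","cover_rib","tab"):
        print(t,[(d["point"],round(d["conf"],2)) for d in ctrl.recognise(p,t)])
E
```

```text
pics
{'time_s': 0.0, 'joint_pos': array([ 1.11782649,  0.33389852,  0.03988694,  1.46628992, -0.01339039,
        1.34328639, -0.05851524]), 'qd': array([-8.20197368e-04, -1.49979257e-03, -4.07754898e-04,  3.62075458e-04,
        4.61040090e-05, -1.06224620e-03, -3.24101735e-04]), 'joint_efforts': array([ 1.37682866e-03, -6.56363583e+01,  1.33599814e+00, -4.03802025e+01,
       -5.97233931e-02,  4.45058139e-02,  1.45926369e-04]), 'position': array([ 224.99336501, -609.34559845,  240.65830814]), 'ee_rot': array([-7.82370551e-04,  9.84400067e-01,  1.75942760e-01, -2.02328076e-04]), 'ft_force': array([0.84622851, 0.17438792, 0.26195969]), 'moment': array([ 0.08434453, -0.00483385, -0.0467313 ]), 'gripper_width': 87.16780700411398}
scene [930.96378053 568.05795844 760.42918035] [-0.09963519  0.28313179  0.89132084 -0.33978872] [[413.13776366   0.         256.79386276]
 [  0.         413.13776366 190.35243796]
 [  0.           0.           1.        ]] -0.05890192624186867
unit [([231.1, 272.0], 0.59), ([191.7, 254.8], 0.25)]
tab_top [([208.4, 282.0], 0.64)]
cover [([193.8, 254.5], 0.86)]
cover_rib [([192.3, 253.2], 0.68)]
tab [([209.4, 281.6], 0.74)]
top [ 491.2099598    32.04108851 1044.57357501] [ 0.03413217 -0.69793083  0.71478197 -0.02853571] [[357.18701739   0.         255.38150351]
 [  0.         357.18701739 186.0444384 ]
 [  0.           0.           1.        ]] 0.021731287191434957
unit [([170.5, 212.6], 0.7)]
tab_top [([188.0, 225.0], 0.74)]
cover [([181.0, 246.4], 0.69)]
cover_rib [([171.9, 214.4], 0.61), ([180.2, 248.7], 0.59)]
tab [([186.7, 222.9], 0.62)]
```

```bash
python3 - <<'E'
import cv2
a=cv2.imread("pics/top0.png");b=cv2.imread("pics/scene0.png")
cv2.imwrite("pics/topc.png",cv2.resize(a[80:280,130:380],None,fx=3,fy=3,interpolation=cv2.INTER_CUBIC))
cv2.imwrite("pics/scenec.png",cv2.resize(b[110:310,150:400],None,fx=3,fy=3,interpolation=cv2.INTER_CUBIC))
E
```

```text
(no output)
```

View pics/top0.png

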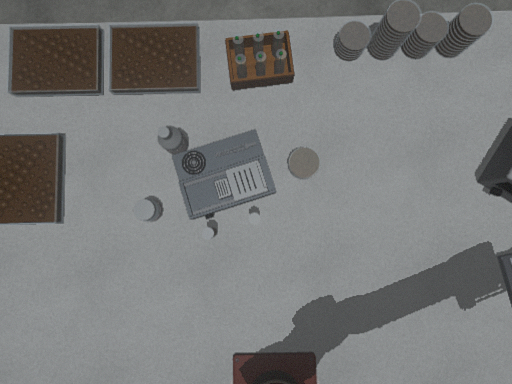

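View pics/topc.png

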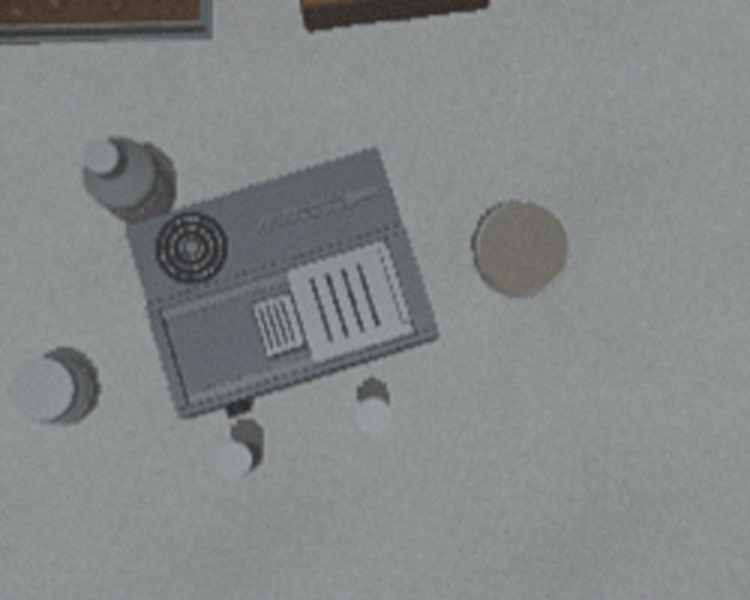

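View pics/scenec.png

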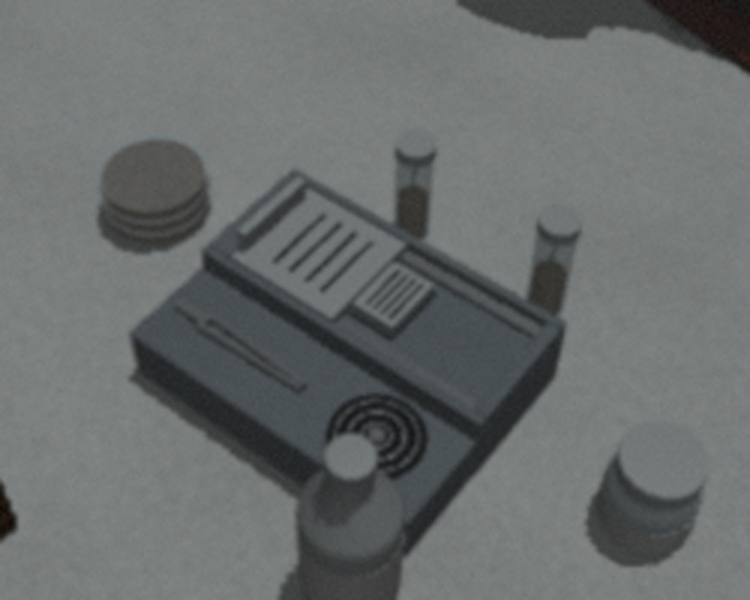

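```bash
cat > h.py <<'E'
import numpy as np,cv2
from scipy.spatial.transform import Rotation as R
def rot(p):
    q=np.asarray(p["rotation"])
    return R.from_quat(q[[1,2,3,0]]).as_matrix() if q.size==4 else q
def world(p,rc=None):
    K=p["camera_matrix"];H,W=p["z_map"].shape
    if rc is None:
        r,c=np.mgrid[:H,:W];rc=np.stack([r,c],-1).reshape(-1,2)
    rc=np.asarray(rc,float)
    dist=np.array([p["k1"],0,0,0,0.])
    n=cv2.undistortPoints(rc[:,::-1].reshape(-1,1,2).copy(),K,dist).reshape(-1,2)
    return np.c_[n,np.ones(len(n))]@rot(p).T   # ray dirs, unit z
def onplane(p,rc,z):
    d=world(p,rc);o=np.asarray(p["origin"]);t=(z-o[2])/d[:,2];return o+d*t[:,None]
def cloud(p):
    d=world(p);return (np.asarray(p["origin"])+d*p["z_map"].reshape(-1,1)).reshape(*p["z_map"].shape,3)
E
python3 - <<'E'
from h import *
import pickle
for n,rc in(("top",{"tab":(188,225),"cov":(181,246.4),"rib":(180,264)}),("scene",{"tab":(208.4,282),"cov":(193.8,254.5)})):
    p=pickle.load(open(n+"0.pkl","rb"));C=cloud(p)
    print(n)
    for k,v in rc.items():
        print(k,onplane(p,[v],68)[0].round(1),C[int(v[0]),int(v[1])].round(1))
p=pickle.load(open("top0.pkl","rb"));C=cloud(p)
tab=onplane(p,[(188,225)],68)[0][:2]
near=np.hypot(*(C[...,:2]-tab).transpose(2,0,1))<220
for lo,hi in((40,58),(58,80)):
    m=(near&(C[...,2]>lo)&(C[...,2]<hi)); print(lo,hi,m.sum())
print(np.median(C[near&(abs(C[...,2])<15)][:,2]))
m=(near&(C[...,2]>40)&(C[...,2]<82)).astype(np.uint8)
m=cv2.morphologyEx(m,cv2.MORPH_OPEN,np.ones((5,5)))
k,l,st,c=cv2.connectedComponentsWithStats(m)
i=l[188,225];P=C[l==i]
print(len(P),cv2.minAreaRect(P[:,:2].astype(np.float32)))
vis=np.clip(C[...,2]*2.5,0,255).astype(np.uint8)
cv2.imwrite("pics/hm.png",cv2.resize(vis[100:250,130:330],None,fx=4,fy=4,interpolation=cv2.INTER_NEAREST))
E
```

```text
top
tab [574.7 122.3  68. ] [574.8 122.3  67.7]
cov [592.6  63.1  68. ] [592.7  64.2  67.8]
rib [594.2  14.7  68. ] [592.   15.1  88.9]
scene
tab [574.6 134.5  68. ] [574.1 133.8  68.3]
cov [599.   65.8  68. ] [599.3  64.4  69.7]
40 58 3723
58 80 2770
-0.36914173743207357
5865 ((616.8994140625, 128.3065643310547), (190.32749938964844, 249.94166564941406), 16.180082321166992)
```

View pics/hm.png

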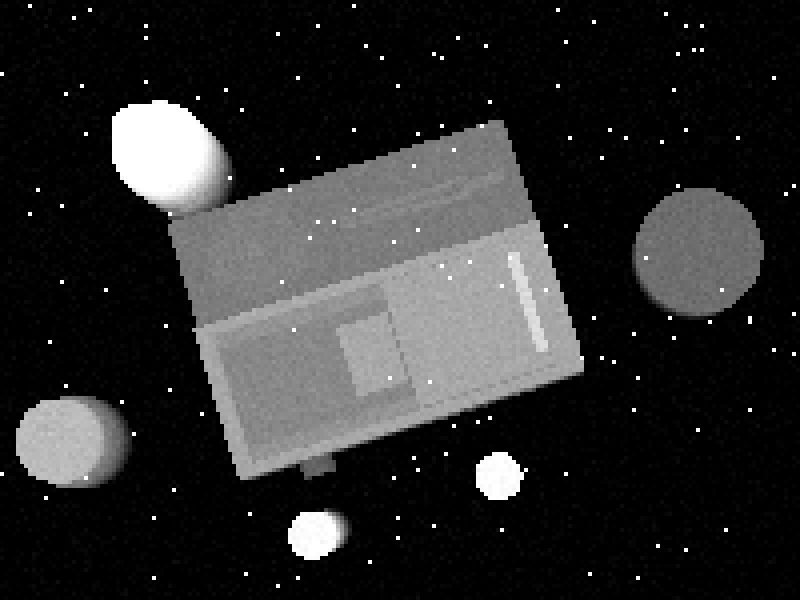

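```bash
cat >> h.py <<'E'
A=np.deg2rad(16.18);O=np.array([578.2,117.1])
M=np.array([[np.cos(A),-np.sin(A)],[np.sin(A),np.cos(A)]])
def tounit(P): return (np.asarray(P)[...,:2]-O)@M
def tow(u): return O+M@np.asarray(u,float)
E
python3 - <<'E'
from h import *
import pickle
for n in("top","scene"):
    p=pickle.load(open(n+"0.pkl","rb"));C=cloud(p);U=tounit(C);z=C[...,2]
    box=lambda x0,x1,y0,y1,z0,z1:(U[...,0]>x0)&(U[...,0]<x1)&(U[...,1]>y0)&(U[...,1]<y1)&(z>z0)&(z<z1)
    for k,b in(("rib",box(-60,60,-130,-80,80,95)),("tab",box(-35,35,0,45,63,75)),("unit",box(-80,150,-140,140,44,95))):
        m=cv2.morphologyEx(b.astype(np.uint8),cv2.MORPH_OPEN,np.ones((2,2)))>0
        if k!="unit": print(n,k,m.sum(),U[m].mean(0).round(1),np.percentile(U[m],[3,97],axis=0).round(1).tolist(),"z",np.median(z[m]).round(1),np.rad2deg(np.arctan2(*np.linalg.svd(U[m]-U[m].mean(0),full_matrices=False)[2][0])).round(1))
        else: print(n,cv2.minAreaRect(C[m][:,:2].astype(np.float32)))
    b=(z>130)&(z<170)&(abs(U[...,1])<250)&(abs(U[...,0])<300)
    print("bottle unit",U[b].mean(0),"tubes", U[(z>95)&(z<108)&(abs(U[...,1])<250)&(U[...,0]<0)&(U[...,0]>-150)].round().tolist()[::12])
print(tow([0,12.7]),tow([0,-103.5]))
E
```

```text
top rib 76 [  -2.6 -101.5] [[-34.0, -106.0], [29.5, -97.4]] z 86.2 -89.5
top tab 201 [-3.7 13.4] [[-26.2, -1.0], [19.9, 28.1]] z 67.0 -102.4
top ((599.5806884765625, 130.5248565673828), (251.59146118164062, 285.4636535644531), 11.474061012268066)
bottle unit [187.48047999  58.97440984] tubes [[-91.0, -47.0], [-94.0, -41.0], [-98.0, -45.0], [-102.0, -47.0], [-105.0, -48.0], [-107.0, -47.0], [-110.0, -47.0], [-113.0, -48.0], [-117.0, -53.0], [-119.0, -41.0], [-94.0, 81.0], [-99.0, 76.0], [-103.0, 72.0], [-105.0, 73.0], [-108.0, 74.0], [-110.0, 74.0], [-113.0, 75.0], [-116.0, 73.0], [-114.0, 95.0]]
scene rib 133 [  5.  -92.4] [[-31.8, -99.3], [36.8, -93.5]] z 83.7 51.3
scene tab 301 [ 7.3 22.3] [[-20.2, 5.0], [27.2, 32.1]] z 68.5 57.5
scene ((767.9340209960938, 251.46487426757812), (646.2658081054688, 299.2997741699219), 37.90389633178711)
bottle unit [189.29453381  74.07862056] tubes [[-110.0, -58.0], [-112.0, -51.0], [-110.0, -49.0], [-106.0, -49.0], [-102.0, -46.0], [-99.0, -47.0], [-95.0, -50.0], [-90.0, -48.0], [-90.0, -51.0], [-105.0, -29.0], [-103.0, -29.0], [-90.0, -40.0], [-107.0, 68.0], [-106.0, 69.0], [-100.0, 70.0], [-117.0, 93.0], [-112.0, 89.0], [-104.0, 85.0], [-99.0, 81.0], [-90.0, 79.0], [-108.0, 98.0], [-101.0, 95.0], [-95.0, 91.0], [-92.0, 91.0], [-94.0, 94.0]]
[574.66107028 129.29696587] [607.04088392  17.69953011]
```

```bash
cat >> h.py <<'E'
def proj(p,P):
    Rm=rot(p);rv,_=cv2.Rodrigues(Rm.T);t=-Rm.T@np.asarray(p["origin"])
    return cv2.projectPoints(np.asarray(P,float).reshape(-1,1,3),rv,t,p["camera_matrix"],np.array([p["k1"],0,0,0,0.]))[0].reshape(-1,2)
def overlay(p,name,rect,f,shift=(0,0),cy=-55.5,tz=68.5):
    im=cv2.resize(p["pixels"],None,fx=f,fy=f,interpolation=cv2.INTER_CUBIC)
    im=cv2.convertScaleAbs(im,alpha=1.4)
    def box(x0,x1,y0,y1,z,c):
        u=[(x0,y0),(x1,y0),(x1,y1),(x0,y1)]
        W=[[*(tow(a)+np.array(shift)),z] for a in u]
        q=((proj(p,W)+.5)*f-.5)
        cv2.polylines(im,[np.round(q).astype(int)],True,c,1)
    box(-54.5,54.5,-125,125,67.5,(0,255,0));box(54.5,135,-125,125,50,(0,255,255))
    box(-25,25,12.7-18,12.7+18,tz,(0,0,255));box(-45,45,cy-48,cy+48,67.5,(255,0,255));box(-35,35,cy-48,cy-40,87.5,(255,255,0))
    r0,r1,c0,c1=[int(v*f) for v in rect];cv2.imwrite(name,im[r0:r1,c0:c1])
E
python3 - <<'E'
from h import *
import pickle
p=pickle.load(open("top0.pkl","rb"));overlay(p,"pics/ot.png",(115,235,155,300),5)
p=pickle.load(open("scene0.pkl","rb"));overlay(p,"pics/os.png",(155,300,185,345),5)
C=cloud(p);z=C[...,2];print(np.median(z[100:130,150:250]),np.median(z[300:330,180:230]))
E
```

```text
1.8801811326878806 1.0536331393506657
```

View pics/ot.png

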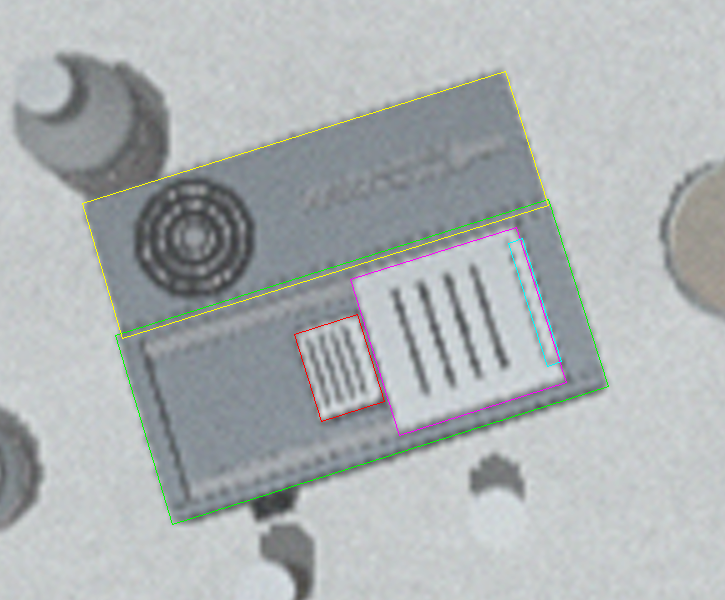

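View pics/os.png

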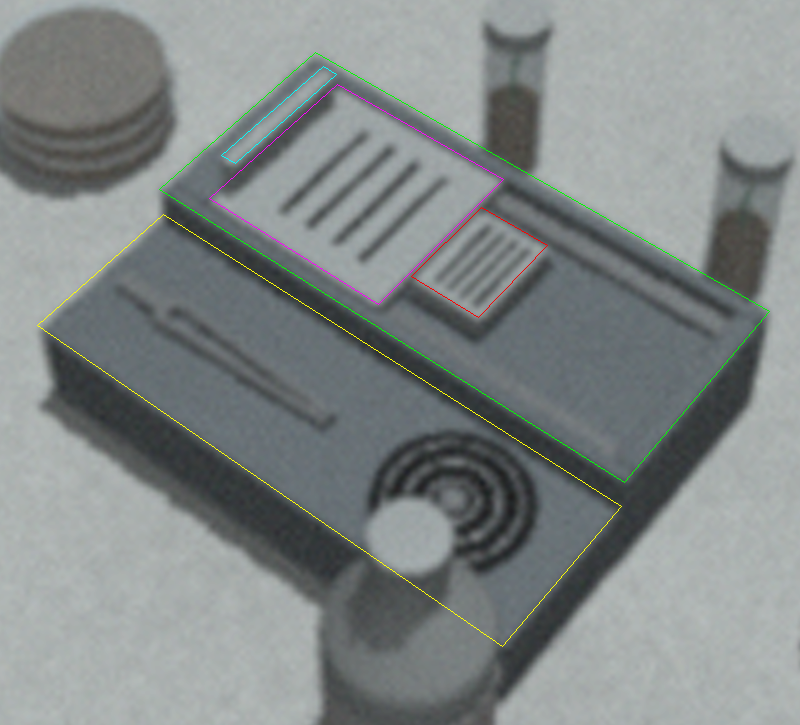

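>>> send_rows:
  moves:
    - {"tx":56,"ty":-4,"roll":-5.2}
    - {"tx":56,"ty":-4,"roll":-5.2}
    - {"tx":56,"ty":-4,"roll":-5.2}
    - {"tx":56,"ty":-4,"roll":-5.2}
    - {"tx":56,"ty":-4,"roll":-5.2}
    - {"tx":56,"ty":-4,"roll":-5.2}
    - {"tx":56,"ty":-4,"roll":-5.2}
    - {"tx":56,"ty":-4,"roll":-5.2}
  jaw: 12
  newtons: 20

```text
validation failed for argument at $.mo...
```

>>> send_rows:
  moves:
    - {"tx":56,"ty":-4,"tz":0,"roll":-5.2}
    - {"tx":56,"ty":-4,"tz":0,"roll":-5.2}
    - {"tx":56,"ty":-4,"tz":0,"roll":-5.2}
    - {"tx":56,"ty":-4,"tz":0,"roll":-5.2}
    - {"tx":56,"ty":-4,"tz":0,"roll":-5.2}
    - {"tx":56,"ty":-4,"tz":0,"roll":-5.2}
    - {"tx":56,"ty":-4,"tz":0,"roll":-5.2}
    - {"tx":56,"ty":-4,"tz":0,"roll":-5.2}
  jaw: 12
  newtons: 20

```text
time_s: 1.6
position: [549.9, -311.0, 241.6]
ee_rot: [0.0, 0.857, 0.515, 0.0]
ft_force: [0.2, -0.1, 0.1]
gripper_width: 15.6
```

>>> send_rows:
  moves:
    - {"tx":56,"ty":-4,"tz":0,"roll":-5.2}
    - {"tx":56,"ty":-4,"tz":0,"roll":-5.2}
    - {"tx":56,"ty":-4,"tz":0,"roll":-5.2}
    - {"tx":56,"ty":-4,"tz":0,"roll":-5.2}
    - {"tx":56,"ty":-4,"tz":0,"roll":-5.2}
    - {"tx":56,"ty":-4,"tz":0,"roll":-5.2}
    - {"tx":40,"ty":-4,"tz":0,"roll":-5.2}
    - {"tx":0,"ty":0,"tz":0,"roll":-5.2}

```text
time_s: 2.6
position: [605.8, 58.9, 242.0]
ee_rot: [-0.0, 0.616, 0.788, 0.001]
ft_force: [-0.3, -0.9, 0.0]
gripper_width: 10.5
```

```bash
cat >> h.py <<'E'
def to(target,s):
    q=s["ee_rot"];m=R.from_quat(np.asarray(q)[[1,2,3,0]]).as_matrix()
    d=m.T@(np.asarray(target,float)-s["position"])
    # roll needed so tool x -> unit +y
    ang=np.arctan2(m[1,0],m[0,0]);want=A+np.pi/2
    return d.round(2), "roll",round(-np.rad2deg(want-ang),2)
E
python3 - <<'E'
from h import *
from workcell import ctrl
s=ctrl.sense();print(s["position"],s["gripper_width"],s["ft_force"],to([*tow([0,12.7]),68.5+19],s))
E
```

```text
[605.77960934  58.885004   242.0230833 ] 10.531173980783537 [-0.29314791 -0.90622403  0.00564961] (array([ 75.62, -13.27, 154.63]), 'roll', np.float64(-2.17))
```

>>> send_rows:
  moves:
    - {"tx":38,"ty":-6.5,"tz":0,"roll":0}
    - {"tx":37.5,"ty":-6.8,"tz":0,"roll":-2.2}
    - {"tx":0,"ty":0,"tz":50,"roll":0}
    - {"tx":0,"ty":0,"tz":50,"roll":0}
    - {"tx":0,"ty":0,"tz":40,"roll":0}
    - {"tx":0,"ty":0,"tz":0,"roll":0}

```text
time_s: 3.35
position: [573.6, 124.7, 99.1]
ee_rot: [-0.002, 0.603, 0.798, -0.002]
ft_force: [-0.3, -1.5, 0.9]
gripper_width: 10.3
```

```bash
python3 - <<'E'
from h import *
from workcell import ctrl
s=ctrl.sense();print(s["position"],s["ft_force"],ctrl.tips_ahead,to([*tow([0,12.7]),68.5+19],s))
p=ctrl.snapshot("top");overlay(p,"pics/ot1.png",(115,235,155,300),5)
p=ctrl.snapshot("scene");overlay(p,"pics/os1.png",(100,300,185,345),4)
E
```

```text
[573.58814752 124.68151732  99.07496767] [-0.3084018  -1.47818818  0.88159786] 19.0 (array([ 4.14,  2.35, 11.57]), 'roll', np.float64(-0.38))
```

View pics/os1.png

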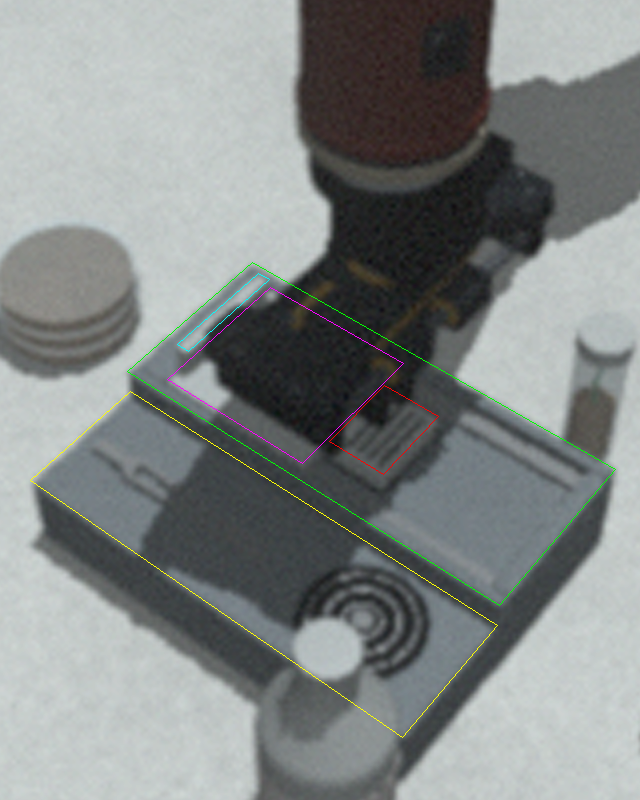

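View pics/ot1.png

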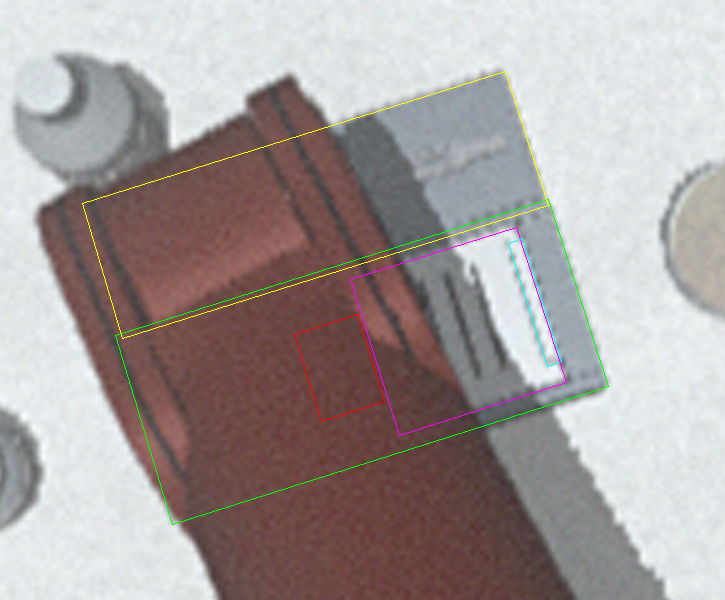

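>>> send_rows:
  moves:
    - {"tx":4.5,"ty":2,"tz":0,"roll":0}
    - {"tx":0,"ty":0,"tz":0,"roll":0}
    - {"tx":0,"ty":0,"tz":0,"roll":0}

```text
time_s: 3.82
position: [577.1, 129.2, 102.4]
ee_rot: [0.0, 0.604, 0.797, 0.0]
ft_force: [0.2, -1.0, -0.7]
gripper_width: 10.6
```

```bash
python3 - <<'E'
from h import *
from workcell import ctrl
s=ctrl.sense();print(s["position"],s["ft_force"],to([*tow([0,12.7]),68.5+19],s))
p=ctrl.snapshot("scene")
f=6
im=cv2.convertScaleAbs(cv2.resize(p["pixels"],None,fx=f,fy=f,interpolation=cv2.INTER_CUBIC),alpha=1.8)
m=R.from_quat(np.asarray(s["ee_rot"])[[1,2,3,0]]).as_matrix()
W=[s["position"]+m@np.array(v,float) for v in [(-9.5,-20,19),(9.5,-20,19),(9.5,20,19),(-9.5,20,19)]]
q=((proj(p,W)+.5)*f-.5);cv2.polylines(im,[np.round(q).astype(int)],True,(0,255,0),1)
cv2.imwrite("pics/z1.png",im[170*f:240*f,230*f:330*f])
E
```

```text
[577.11197638 129.23939542 102.35391924] [ 0.15915535 -1.03993548 -0.6970026 ] (array([ 0.72, -2.36, 14.85]), 'roll', np.float64(-0.5))
```

View pics/z1.png

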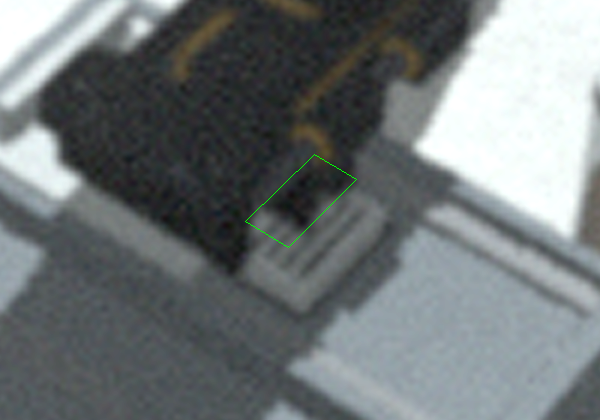

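>>> send_rows:
  moves:
    - {"tx":0.5,"ty":-2,"tz":6,"roll":0}
    - {"tx":0,"ty":0,"tz":6,"roll":0}
    - {"tx":0,"ty":0,"tz":4,"roll":0}
    - {"tx":0,"ty":0,"tz":3,"roll":0}
    - {"tx":0,"ty":0,"tz":2,"roll":0}
    - {"tx":0,"ty":0,"tz":0,"roll":0}

```text
time_s: 4.62
position: [574.5, 129.0, 80.3]
ee_rot: [-0.0, 0.604, 0.797, -0.0]
ft_force: [-0.1, 0.6, -0.1]
gripper_width: 10.4
```

>>> send_rows:
  moves:
    - {"tx":0,"ty":0,"tz":1.5,"roll":0}
    - {"tx":0,"ty":0,"tz":1.5,"roll":0}

```text
time_s: 4.88
position: [574.6, 129.0, 77.7]
ee_rot: [-0.0, 0.604, 0.797, -0.0]
ft_force: [-3.3, -0.8, 5.9]
gripper_width: 10.6
```

```bash
python3 - <<'E'
from h import *
from workcell import ctrl
s=ctrl.sense();print(s["position"],s["ft_force"],to([*tow([0,12.7]),56.5+19],s))
E
```

```text
[574.56258981 128.97070224  77.68888868] [-3.31534442 -0.83043667  5.85835124] (array([0.29, 0.18, 2.19]), 'roll', np.float64(-0.51))
```

>>> send_rows:
  moves:
    - {"tx":0,"ty":0,"tz":0.8,"roll":0}
    - {"tx":0,"ty":0,"tz":0.8,"roll":0}
    - {"tx":0,"ty":0,"tz":0,"roll":0}

```text
time_s: 5.25
position: [574.5, 128.9, 76.0]
ee_rot: [-0.0, 0.604, 0.797, -0.0]
ft_force: [-2.3, -0.1, 5.4]
gripper_width: 10.5
```

>>> send_rows:
  moves:
    - {"tx":0,"ty":0,"tz":0.7,"roll":0}
    - {"tx":0,"ty":0,"tz":0,"roll":0}

```text
time_s: 5.5
position: [574.6, 129.0, 75.9]
ee_rot: [0.0, 0.604, 0.797, -0.0]
ft_force: [-5.9, -1.5, 10.9]
gripper_width: 10.2
```

>>> send_rows:
  moves:
    - {"tx":0,"ty":0,"tz":0.6,"roll":0}
    - {"tx":0,"ty":0,"tz":0,"roll":0}

```text
time_s: 5.75
position: [574.6, 129.0, 75.9]
ee_rot: [0.0, 0.604, 0.797, -0.0]
ft_force: [-7.2, -2.5, 16.5]
gripper_width: 10.4
```

>>> send_rows:
  moves:
    - {"tx":0,"ty":0,"tz":-10,"roll":0}
    - {"tx":0,"ty":0,"tz":-25,"roll":0}
    - {"tx":0,"ty":0,"tz":-35,"roll":0}
    - {"tx":-35,"ty":0,"tz":0,"roll":-0.5}
    - {"tx":-50,"ty":0,"tz":0,"roll":0}
    - {"tx":-35,"ty":0,"tz":0,"roll":0}
    - {"tx":-20,"ty":0,"tz":0,"roll":0}
    - {"tx":0,"ty":0,"tz":0,"roll":0}
  jaw: 35

```text
time_s: 6.75
position: [613.6, -6.4, 144.5]
ee_rot: [-0.0, 0.601, 0.799, 0.0]
ft_force: [0.2, 0.7, -0.5]
gripper_width: 30.6
```

```bash
python3 - <<'E'
from h import *
from workcell import ctrl
s=ctrl.sense();print(s["position"],s["ft_force"],to([*tow([0,-127]),74+19],s))
p=ctrl.snapshot("top");overlay(p,"pics/ot2.png",(115,235,155,300),5,tz=56.5)
p=ctrl.snapshot("scene");overlay(p,"pics/os2.png",(120,300,185,345),4,tz=56.5)
C=cloud(p);U=tounit(C);m=(abs(U[...,0])<18)&(abs(U[...,1]-16)<10)&(C[...,2]<90);print(np.median(C[m][:,2]),m.sum())
E
```

```text
[613.55613999  -6.43537744 144.4767626 ] [ 0.19265851  0.69835256 -0.48379874] (array([ 1.48,  0.47, 51.48]), 'roll', np.float64(-0.13))
57.71935965835445 116
```

View pics/os2.png

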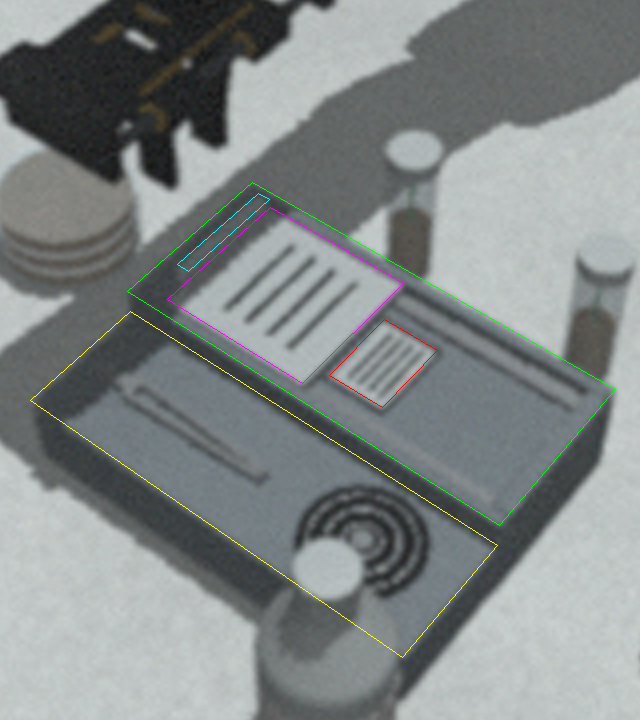

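View pics/ot2.png

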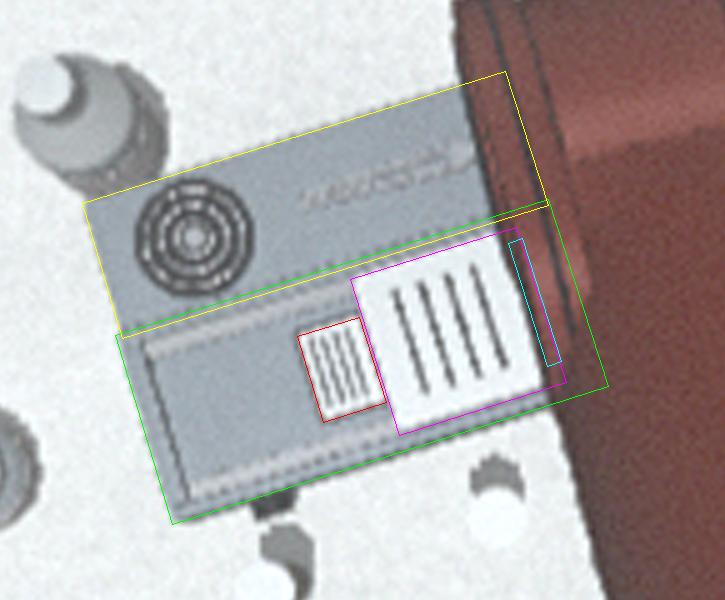

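>>> send_rows:
  moves:
    - {"tx":0,"ty":0.5,"tz":25,"roll":0}
    - {"tx":0,"ty":0,"tz":17,"roll":0}
    - {"tx":0,"ty":0,"tz":8,"roll":0}
    - {"tx":0,"ty":0,"tz":0,"roll":0}
    - {"tx":0,"ty":0,"tz":0,"roll":0}

```text
time_s: 7.48
position: [614.3, -5.2, 95.4]
ee_rot: [0.0, 0.601, 0.8, 0.0]
ft_force: [-0.6, -0.7, 0.4]
gripper_width: 30.5
```

```bash
python3 - <<'E'
from h import *
from workcell import ctrl
s=ctrl.sense();print(tounit(s["position"]),s["ft_force"],to([*tow([0,-113]),74+19],s))
E
```

```text
[   0.5757653  -127.47383599] [-0.55416253 -0.72252199  0.37463781] (array([14.47, -0.58,  2.38]), 'roll', np.float64(-0.0))
```

>>> send_rows:
  moves:
    - {"tx":5,"ty":0,"tz":2,"roll":0}
    - {"tx":5,"ty":0,"tz":0,"roll":0}
    - {"tx":4,"ty":0,"tz":0,"roll":0}
    - {"tx":3,"ty":0,"tz":0,"roll":0}
    - {"tx":3,"ty":0,"tz":0,"roll":0}
    - {"tx":4,"ty":0,"tz":0,"roll":0}
    - {"tx":4,"ty":0,"tz":0,"roll":0}

```text
time_s: 8.35
position: [606.0, 21.7, 92.7]
ee_rot: [0.0, 0.601, 0.799, 0.0]
ft_force: [0.1, -1.3, 0.8]
gripper_width: 30.3
```

```bash
python3 - <<'E'
from h import *
from workcell import ctrl
s=ctrl.sense();print(tounit(s["position"]),s["ft_force"],to([*tow([0,0.5]),74+19],s))
p=ctrl.snapshot("scene");overlay(p,"pics/os3.png",(120,300,185,345),4,tz=56.5)
E
```

```text
[  0.1423397 -99.4168925] [ 0.1299403  -1.27494308  0.84407537] (array([99.92, -0.18, -0.28]), 'roll', np.float64(-0.02))
```

View pics/os3.png

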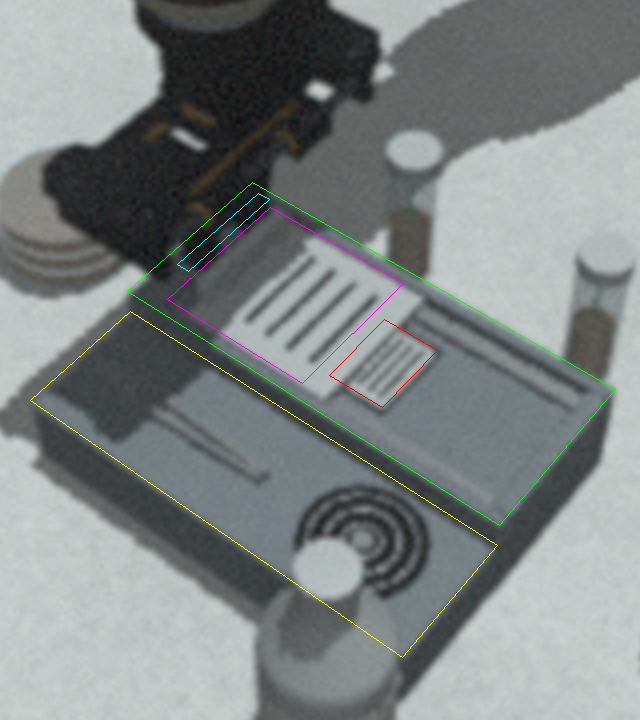

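The cover's leading edge is ~13 mm beyond its seat, passing over the tab with ~1 N. I'll continue.

>>> send_rows:
  moves:
    - {"tx":5,"ty":0,"tz":0,"roll":0}
    - {"tx":6,"ty":0,"tz":0,"roll":0}
    - {"tx":7,"ty":0,"tz":0,"roll":0}
    - {"tx":7,"ty":0,"tz":0,"roll":0}
    - {"tx":7,"ty":0,"tz":0,"roll":0}
    - {"tx":7,"ty":0,"tz":0,"roll":0}
    - {"tx":7,"ty":0,"tz":0,"roll":0}
    - {"tx":6,"ty":0,"tz":0,"roll":0}

```text
time_s: 9.4
position: [591.4, 72.0, 92.7]
ee_rot: [-0.0, 0.601, 0.8, 0.0]
ft_force: [0.9, -1.7, -0.4]
gripper_width: 30.4
```

```bash
python3 - <<'E'
from h import *
from workcell import ctrl
s=ctrl.sense();print(tounit(s["position"]),s["ft_force"],to([*tow([0,0.5]),74+19],s))
E
```

```text
[  0.12249455 -46.98293178] [ 0.93561461 -1.69504194 -0.42280634] (array([47.48, -0.12, -0.34]), 'roll', np.float64(0.0))
```

>>> send_rows:
  moves:
    - {"tx":6,"ty":0,"tz":0,"roll":0}
    - {"tx":7,"ty":0,"tz":0,"roll":0}
    - {"tx":7,"ty":0,"tz":0,"roll":0}
    - {"tx":7,"ty":0,"tz":0,"roll":0}
    - {"tx":7,"ty":0,"tz":0,"roll":0}
    - {"tx":6,"ty":0,"tz":0,"roll":0}
    - {"tx":4,"ty":0,"tz":0,"roll":0}
    - {"tx":2,"ty":0,"tz":0,"roll":0}

```text
time_s: 10.4
position: [578.7, 115.9, 92.7]
ee_rot: [-0.0, 0.601, 0.8, 0.0]
ft_force: [0.6, -0.9, 0.7]
gripper_width: 30.6
```

```bash
python3 - <<'E'
from h import *
from workcell import ctrl
s=ctrl.sense();print(tounit(s["position"]),s["ft_force"])
E
```

```text
[ 0.14800689 -1.30066268] [ 0.62657616 -0.93678049  0.6945899 ]
```

>>> send_rows:
  moves:
    - {"tx":-5,"ty":0,"tz":0,"roll":0}
    - {"tx":-10,"ty":0,"tz":0,"roll":0}
    - {"tx":0,"ty":0,"tz":-40,"roll":0}
    - {"tx":0,"ty":0,"tz":-60,"roll":0}
    - {"tx":-60,"ty":0,"tz":-20,"roll":0}
    - {"tx":-60,"ty":0,"tz":0,"roll":0}
    - {"tx":-60,"ty":0,"tz":0,"roll":0}
    - {"tx":-40,"ty":0,"tz":0,"roll":0}

```text
time_s: 11.4
position: [644.0, -114.4, 212.2]
ee_rot: [0.0, 0.602, 0.798, -0.001]
ft_force: [1.0, 1.0, 0.2]
gripper_width: 30.5
```

```bash
python3 - <<'E'
from h import *
from workcell import ctrl
p=ctrl.snapshot("top");overlay(p,"pics/ot4.png",(105,235,145,300),5,tz=56.5,cy=56)
p=ctrl.snapshot("scene");overlay(p,"pics/os4.png",(120,300,185,345),4,tz=56.5,cy=56)
E
```

```text
(no output)
```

View pics/os4.png

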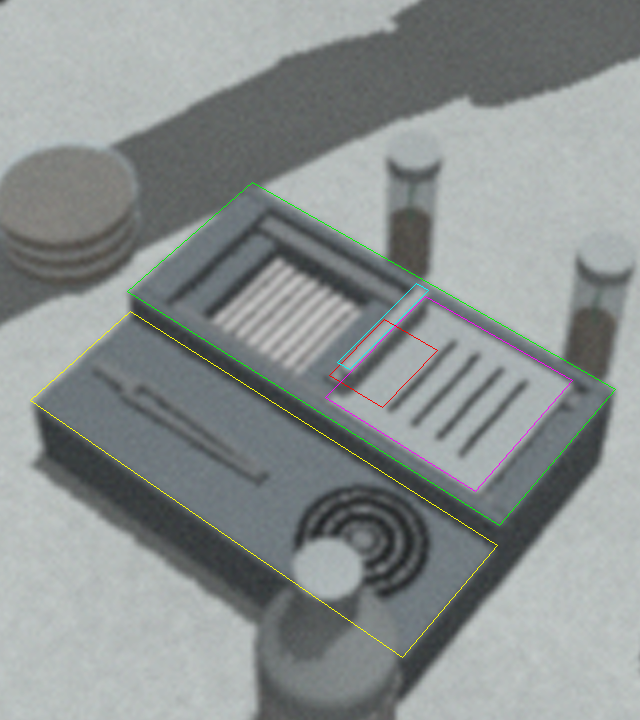

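View pics/ot4.png

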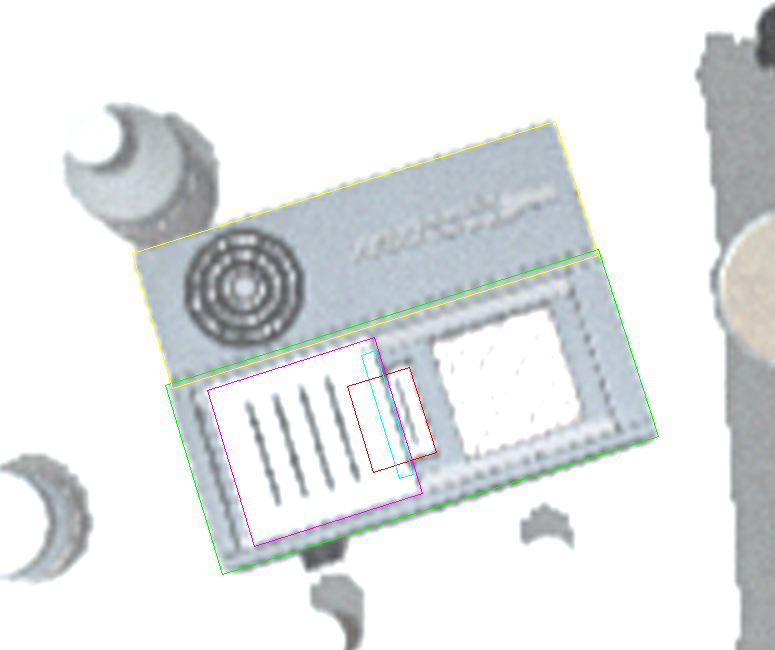

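>>> send_rows:
  moves:
    - {"tx":0,"ty":0,"tz":0,"roll":0}
    - {"tx":0,"ty":0,"tz":0,"roll":0}

```text
time_s: 11.75
position: [643.9, -108.0, 212.5]
ee_rot: [-0.0, 0.6, 0.8, 0.0]
ft_force: [0.2, 0.2, 0.6]
gripper_width: 30.5
```

```bash
python3 -c "
from workcell import ctrl
print(ctrl.close_job())"
```

```text
the job is handed in; nothing more can be done
None
```

The filter well is open, and I handed the job in at about 11.8 s.

- **Tab:** I pressed it down to its stop. The force rose to 16.5 N with no further movement. Afterwards both camera views showed its top at the fully-in height, and scene depth gave about 57.7 mm.
- **Cover:** I pushed it by the rear face of its rib, over the tab and onto the ledge, with about 2 N at most in the readings between moves. In both final pictures it lies flat at unit y of about 56 mm. The opening is completely clear from 28 mm.
- **Filter and other things:** I did not touch the filter. The tubes, dishes, bottle, jar and forceps looked unmoved in the pictures. I judged this by eye and did not measure it.
- **Gripper:** it ended well clear, about 210 mm up, touching nothing.

One check disagreed: the tab and rib centres taken from the scene camera's depth were 8–11 mm off the top camera's. The projected outline of the unit fitted both pictures to about 1–2 mm, so I used the top-camera pose. The press and the push then went as that pose predicted.

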